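# Dock a power module and hold the contact lever

## Task

Set the small silver power module down in the cradle of the test dock, socket end towards the contact head, and let go of it. Only then flip the lever's safety catch right over to its open side, and pull the lever by its knob towards the robot, all the way to its stop, so that the contact pad presses on the module. Finish while still holding the lever there against its spring; leave the blue bin, the black unit and the steel collar alone.

Things in the scene. Friction and masses are not known exactly. Their poses are not given: they have to be found in the camera images.
- module_mid (a point): centre (25 mm above the underside) of the silver power module, a loose box 100 (x) x 50 (y) x 50 mm high, 0.2 to 0.4 kg. Its x axis runs along the length from the end with two round gauges (-x) to the end with the black socket (+x). It starts upright on the table right of the dock, socket end roughly away from the robot. Grasp it across its 50 mm width
- module_socket (a point): centre of the module's socket end face, 50 mm along +x from its centre; axes as the module
- dock: fixed test dock: steel base plate 260 (x) x 300 (y) x 12 mm with the other parts on it; origin at the underside, 5 mm nearer the robot than the plate's centre. Its x axis points roughly away from the robot, y to the left. Right (-y) half: cradle with the contact head behind it (+x); left (+y) half: the lever, with the catch on its robot side
- cradle (a point): centre of the cradle floor's top face, 18 mm above the table, axes as the dock; the module's x goes along this x. Front stop wall (-x) 28 mm high, inner face 53 mm away; four corner guides 16 mm high, inner faces at y = +-28 mm, at x = 33 to 53 mm either way: 3 mm play. Mid sides free for fingers; +x end open to the contact head (top 68 mm above the table, no overhang)
- pad_face (a point): centre of the front face of the black contact pad, 34 wide (y) x 26 mm high, 43 mm above the table, axes as the dock. With the lever back it is 69 mm along +x from the cradle centre; the lever drives it 36 mm per rad towards -x. It is sprung (0.4 N/mm, 16 mm travel), shifts the module up to the front stop wall and then presses on it
- lever_pivot (a point): the lever's pivot, on the dock, 45 mm above the table, axes as the dock; the lever turns about this point's y axis
- lever_knob (a point): centre of the lever's black barrel knob, a cylinder 32 mm in diameter and 36 mm long across (y) with flat ends, on a 12 mm round steel rod, 170 mm from the pivot. At rest the lever leans 30 degrees away from the robot (to the dock's +x), knob 192 mm above the table; pulled, it comes over the upright and leans 24 degrees towards the robot at its stop
- lever (a joint): angle of the lever: 0 back at rest, grows as it is pulled towards the robot, hard stop at 0.95 rad. A spring always returns it to 0: pull at the knob about 2.5 N at the start, 8 to 10 N at the stop. With the catch shut it is blocked after about 0.2 rad
- catch_hinge (a point): middle of the catch's hinge, 50 mm above the table, axes as the dock; the catch turns about this x axis. To open it, push the flap's right-hand (-y) face to the left (+y) with the fingertips 35 to 60 mm above the hinge's height, level and straight on until about 40 mm past the hinge: it flips over to the left
- catch_tip (a point): middle of the free edge (12 mm round bead along x) of the safety catch, a bare aluminium flap 38 wide (x), 8 mm thick, hinged low on the left (+y) of the lever; this point is 80 mm from the hinge. Shut, it leans 35 degrees from upright to the right (-y), this edge 116 mm above the table; a block 14 x 24 x 24 mm on its far (+x) edge stands in front of the rod. The rest of the flap is bare
- catch (a joint): angle of the catch: 0 shut (leaning 35 degrees to the right, across the lever's path), 0.61 upright, stop at 1.5 rad (leaning 51 degrees to the left, open). Stiff enough to stay where it is left; moves with about 1 N
- bin: open blue plastic parts bin 140 x 110 x 60 mm, bystander, left of the dock; origin at the underside
- black_unit: black instrument unit 150 x 70 x 85 mm high, bystander, far right; origin at the underside
- collar: steel collar, a ring 70 mm across and 20 mm high lying flat, bystander, near left; origin at the underside
Mind the look-alikes: they are no part of the job. There is more than one size of the part that bears module_mid; the job needs the smallest.

How it is judged:
On the way, in this order (a step that is already met when the one before it is completed fails the run):
1. the module stands in the cradle the right way round, let go, with the catch still shut and the lever back (x of module_mid in the frame of cradle between -0.008 and 0.016 m and y of module_mid in the frame of cradle between -0.006 and 0.006 m and z of module_mid in the frame of cradle below 0.029 m and x of module_socket in the frame of cradle above 0.03 m and angle between module_mid's own z axis and vertical below 0.1 rad and contact force between the fingers and module below 0.1 N and value of joint catch below 0.4 rad and value of joint lever below 0.25 rad), for 0.2 s.
2. the catch is flipped over to its open side before the lever is pulled (value of joint catch above 1.1 rad and value of joint lever below 0.3 rad), for 0.2 s.
3. the lever is pulled to its stop (value of joint lever above 0.82 rad), for 0.2 s.
At the end, for the whole second after the job is handed in: Fingers hold the knob (over 1.5 N) with the lever still, past 0.82 rad; catch beyond 1.1 rad; pad presses the module over 1.5 N; module upright on the cradle floor, socket to the head, within 6 mm sideways and -8 to +6 mm lengthways, not touched by the fingers (value of joint lever above 0.82 rad and contact force between the fingers and lever above 1.5 N and value of joint catch above 1.1 rad and contact force between contact_pad and module above 1.5 N and x of module_mid in the frame of cradle between -0.008 and 0.006 m and y of module_mid in the frame of cradle between -0.006 and 0.006 m and z of module_mid in the frame of cradle below 0.029 m and x of module_socket in the frame of cradle above 0.03 m and angle between module_mid's own z axis and vertical below 0.1 rad and linear speed of module below 0.02 m/s and contact force between the fingers and module below 0.1 N and distance between the grasp point and lever_knob below 0.05 m and velocity of joint lever between -0.1 and 0.1 rad/s); the arm keeps its last pose, push and grip.
It fails at once if a bystander is pushed more than 30 mm (distance of any of bin, black_unit, collar from where it was at the start of the episode above 0.03 m).
It fails at once if the module is toppled (angle between module_mid's own z axis and vertical above 0.7 rad).
It also fails if it takes over 56 s, if anything falls off the work surface, if the arm or the gripper's body presses on something with over 40 N, if the wrist force passes 120 N, or if a joint passes its speed limit or range.

## Robot

A 7-joint arm with a two-finger parallel gripper is mounted at the origin on the work surface. World frame = base frame: x ahead of the robot, y to its left, z up, the work surface at z = 0. Lengths are in m, angles in rad, forces in N, time in s.
With the tool pointing down it reaches from about 0.425 to 0.825 m from the base axis. Payload 3.6 kg.
Tool frame: the origin (TCP) lies at the very end of the fingers, on their centre line; the grasp point (between the pads) lies 19 mm behind it; z points along the fingers, y is the direction in which the jaws open and shut (so a half turn about z gives the same grasp; the last joint's range is limited). The gripper opens to 93 mm and grips with 3 to 60 N. Pads are 15 mm wide; open, the fingers measure 128 mm over their backs; the gripper's body (75 mm by 188 mm) begins 65 mm behind the grasp point.
Start: joints at [1.262, 0.615, -0.013, 1.423, 0.008, 1.103, -0.04], TCP at [0.181, -0.624, 0.219] pointing down, gripper open.
Joint ranges: [-3.12, 3.12], [-0.3, 2.06], [-1.34, 1.32], [0.26, 2.42], [-1.36, 4.5], [0.01, 1.98], [-2.84, 2.84]. Speed limits (rad/s): [2.79, 2.79, 3.14, 3.14, 3.14, 3.14, 3.14].

## Interface

Orientations are given as [roll, pitch, yaw] about the fixed x, y, z axes, in that order (R = Rz(yaw) Ry(pitch) Rx(roll)).
In Python, from cell import telemetry, camera, calibration, env gives the robot as it stands.
- The arm moves only by the tool drive_tool, never from a script. Its argument "steps" is a list of rows, each a list of 3 entries, a list of its own where there are three numbers: the finger opening in m, from 0 to 0.093, then the shift along the tool's x, y, z in m, then the turn about the tool's z in rad. A call has 1 to 12 rows; each row is the pose to reach, as a shift and turn from the pose measured when the call began, along the tool's axes at that moment; what a row does not reach only later rows make up. A row lasts 1/10 s, in which the tool goes at most 50 mm and 8.59 degrees, less where a joint would pass 70% of its speed; a pose out of reach is approached as far as the arm can. A call with a gripper value outside its range is refused whole. The fingers move at their own pace and stop on an object; the grip force is fixed at half the most. Time passes only in rows, so rows that repeat a pose let the fingers close. It gives the time, the measured TCP pose, the force and the opening at its end, in the units of the state.
- telemetry.state(): the state, without advancing time (a new reading comes with each control period).
- camera(name): name is "scene" or "top"; returns (picture, depth): 384x512x3 uint8, red, green, blue; 384x512 float32, m along the optical axis (not along the pixel's ray), 0 where there is no reading.
- calibration(name): a dict with "fx", "fy", "cx", "cy" (pixels), "dist_coeffs" ([k1, k2, p1, p2, k3] as OpenCV has them; the pictures are not rectified), "eye" and "orientation" of the camera in the world. Camera axes: x right, y down, z forward; pixel columns grow to the right and rows downward; lengths in m; the calibration is good to about 2 mm. A picture is of the moment at which its call begins. calibration takes no time and is no camera call.
- env.finish_job(): hands the job in, once; it reports no verdict.
The state is a dict: "time_s": time; "joints": joint angles; "dq": joint speeds; "joint_efforts": joint torques, N m; "tcp_pos": TCP position; "orientation": TCP orientation; "wrist_force": force on the tool from outside, world axes, zero at the start; "torque": the same for the moment, N m; "grip_width": opening from 0.0 (shut) to 1.0 (fully open).
Only numpy, scipy, OpenCV 4.12 (cv2) and the standard library are available. Lean on these libraries where they do the work, as an engineer would, in place of code of your own. Each camera call takes 0.05 s, during which the arm holds its last target. There are 200 camera calls.

## Working session

There is one attempt and no reset: what is moved stays moved. The work goes in short steps, Python scripts to look and compute and a tool call to move; the robot and the scene stay as the last step left them, time stands still between calls to the robot, and variables do not carry over. Pictures are saved under pics/ and viewed, about 8 in all and at most 12, crops included, and the job is handed in when it is done.

Besides the shell and the picture viewer there is one more tool, called as name(argument=value, ...), one argument or row to a line, values as JSON. drive_tool: Moves the arm, as the interface text tells. Its arguments: {"type":"object","properties":{"steps":{"type":"array","items":{"type":"array"}}},"required":["steps"]}

```bash
mkdir -p pics; ls; cat > h.py <<'E'
import numpy as np, cv2
from scipy.spatial.transform import Rotation as R
from cell import telemetry, camera, calibration, env
def cal(n):
    c=calibration(n); K=np.array([[c['fx'],0,c['cx']],[0,c['fy'],c['cy']],[0,0,1.]])
    o=np.array(c['orientation']); Rm=R.from_euler('xyz',o).as_matrix() if o.size==3 else (o if o.shape==(3,3) else R.from_quat(o).as_matrix())
    return K,np.array(c['dist_coeffs'],float),np.array(c['eye']),Rm
def rays(n,px):
    K,d,e,Rm=cal(n); u=cv2.undistortPoints(np.array(px,float).reshape(-1,1,2),K,d).reshape(-1,2)
    return e,np.c_[u,np.ones(len(u))]@Rm.T
def on_z(n,px,z):
    e,r=rays(n,px); return e+r*((z-e[2])/r[:,2])[:,None]
def cloud(n,dep):
    h,w=dep.shape; v,u=np.mgrid[:h,:w]; e,r=rays(n,np.c_[u.ravel(),v.ravel()])
    P=(e+r*dep.ravel()[:,None]).reshape(h,w,3); P[dep==0]=np.nan; return P
E
python3 - <<'E'
from h import *
for n in('scene','top'):
    print(calibration(n)); p,d=camera(n); np.savez(f'{n}0.npz',p=p,d=d)
    cv2.imwrite(f'pics/{n}0.png',cv2.resize(p[:,:,::-1],(800,600),interpolation=cv2.INTER_CUBIC))
print(telemetry.state())
E
```

```text
pics
{'fx': 434.399586221138, 'fy': 434.399586221138, 'cx': 258.20448323595406, 'cy': 189.14916058886308, 'dist_coeffs': array([-0.02334381,  0.        ,  0.        ,  0.        ,  0.        ]), 'eye': array([1.19401811, 0.34497916, 1.18510668]), 'orientation': array([-2.4868746 , -0.01224052,  2.03827847])}
{'fx': 411.94121116782947, 'fy': 411.94121116782947, 'cx': 255.59518217263172, 'cy': 186.4004724313466, 'dist_coeffs': array([0.02954436, 0.        , 0.        , 0.        , 0.        ]), 'eye': array([0.34281308, 0.00390552, 1.41914027]), 'orientation': array([-3.02420906,  0.02012778, -1.58402757])}
{'time_s': 0.1, 'joints': array([ 1.26149705,  0.61578912, -0.01260762,  1.42469881,  0.00810178,
        1.10339387, -0.04037029]), 'dq': array([ 0.00099354, -0.00166921, -0.0002156 , -0.00258678,  0.00043504,
       -0.00163843,  0.00100107]), 'joint_efforts': array([ 1.10323428e-03, -4.60043120e+01,  2.10162825e-01, -1.66246033e+01,
       -6.11270266e-02,  1.69148832e-02,  1.08539609e-04]), 'tcp_pos': array([ 0.18119232, -0.62351384,  0.2176319 ]), 'orientation': array([-3.13935395e+00,  3.28967817e-05,  2.82887746e-01]), 'wrist_force': array([ 0.50396679,  1.16590314, -0.30007276]), 'torque': array([ 0.00866108, -0.02576946,  0.07843638]), 'grip_width': 1.0007762669294413}
```

View pics/scene0.png

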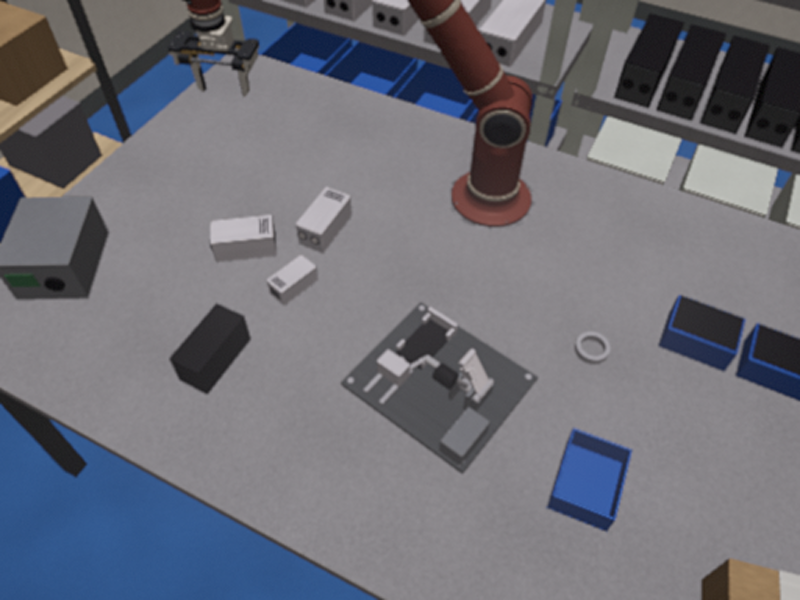

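View pics/top0.png

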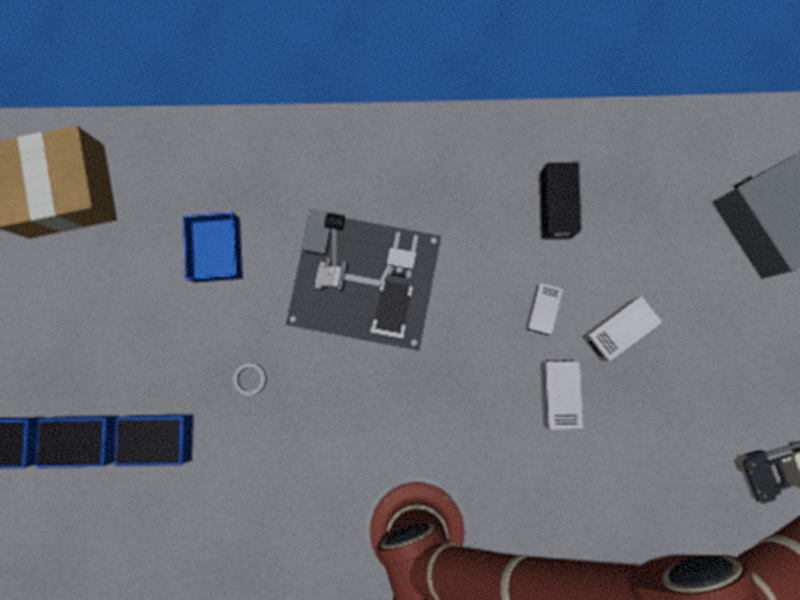

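The top view (800-px scale) has three silver candidates: (545,308), (625,328) and (563,395). The smallest, at (545,308), fits; in the scene view it's at (293,278). The dock is at (365,280), with the catch at (330,275) and the knob at (335,222). I'll confirm with an enlarged crop and measure.

```bash
python3 - <<'E'
from h import *
T=np.load('top0.npz'); S=np.load('scene0.npz')
s=lambda a,b:cv2.resize(a[:,:,::-1],(400,300),interpolation=cv2.INTER_CUBIC)
pt,ps=T['p'],S['p']
a=np.vstack([np.hstack([s(pt[170:230,320:400],0),s(ps[155:203,155:219],0)]),np.hstack([s(pt[125:230,175:315],0),s(ps[185:305,210:370],0)])])
cv2.imwrite('pics/crop1.png',a)
Pt=cloud('top',T['d']);Ps=cloud('scene',S['d'])
# module candidates: bright pixels
def rect(P):
    (c,wh,an)=cv2.minAreaRect(P[:,:2].astype(np.float32)); 
    b=cv2.boxPoints((c,wh,an)); e=[b[1]-b[0],b[2]-b[1]]; L=max(e,key=np.linalg.norm)
    y=np.arctan2(L[1],L[0]); y=(y+np.pi/2)%np.pi-np.pi/2
    return np.round(c,4),np.round(wh,4),round(y,4)
for n,I,P in(('top',pt,Pt),('scene',ps,Ps)):
    z=P[:,:,2]
    m=((I.min(2)>0)&(z>0.03)&(z<0.11)&(P[:,:,0]>.25)&(P[:,:,0]<.7)&(P[:,:,1]<-.2)&(P[:,:,1]>-.75)).astype(np.uint8)
    k,l,st,ce=cv2.connectedComponentsWithStats(m)
    for i in range(1,k):
        if st[i,4]>60:
            Q=P[l==i]; zt=np.percentile(Q[:,2],80); Q2=Q[Q[:,2]>zt-.008]
            print(n,ce[i],st[i,4],'ztop',round(zt,4),rect(Q2))
    m=((I.mean(2)<80)&(z>0.003)&(z<.022)&(abs(P[:,:,0]-.56)<.25)&(abs(P[:,:,1]-.08)<.25)&(np.ptp(I.astype(int),axis=2)<25)).astype(np.uint8)
    cs,_=cv2.findContours(m,cv2.RETR_EXTERNAL,cv2.CHAIN_APPROX_NONE); c=max(cs,key=cv2.contourArea)
    W=on_z(n,c.reshape(-1,2),.012); print(n,'plate',rect(W), m.sum())
print(Pt[:,:,2][200:210:3,200:210:3])
E
```

```text
top [480.22908623 148.11840412] 777 ztop 0.0944 (array([ 0.6182, -0.7059]), array([0.1825, 0.0082]), np.float32(0.4924))
top [359.30194805 138.11525974] 616 ztop 0.0866 (array([ 0.6608, -0.3182]), array([0.0699, 0.0791]), np.float32(-0.0314))
top [348.18383838 197.49494949] 495 ztop 0.0524 (array([ 0.4643, -0.2791]), array([0.0506, 0.1016]), np.float32(-0.2846))
top [398.65260059 210.27379784] 1019 ztop 0.0703 (array([ 0.419 , -0.4395]), array([0.0702, 0.1418]), np.float32(-0.9499))
top [358.98447607 246.51746442] 773 ztop 0.0704 (array([ 0.3012, -0.3052]), array([0.1023, 0.0684]), np.float32(0.0086))
top plate (array([0.5365, 0.1099]), array([0.2955, 0.2563]), np.float32(1.3663)) 4492
scene [204.60032362 141.1618123 ] 618 ztop 0.0686 (array([ 0.3033, -0.3064]), array([0.074 , 0.1069]), np.float32(-0.0227))
scene [ 55.70212766 158.20921986] 564 ztop 0.094 (array([ 0.6191, -0.7061]), array([0.1843, 0.0107]), np.float32(0.5172))
scene [154.57949309 149.88824885] 868 ztop 0.069 (array([ 0.4209, -0.4387]), array([0.0721, 0.1396]), np.float32(-0.9489))
scene [186.55286344 176.72026432] 454 ztop 0.0506 (array([ 0.4651, -0.279 ]), array([0.0553, 0.1032]), np.float32(-0.2805))
scene [142.94435858 209.49459042] 647 ztop 0.0852 (array([ 0.6606, -0.3181]), array([0.0734, 0.078 ]), np.float32(-0.004))
scene plate (array([0.4701, 0.0463]), array([0.0732, 0.1073]), np.float32(-0.2239)) 825
[[0.01422092 0.01281283 0.0105605  0.01255227]
 [0.00940597 0.00828817 0.01294708 0.00965687]
 [0.00794969 0.01892671 0.01344667 0.01169822]
 [0.0078977  0.01391458 0.01395697 0.01034547]]
```

View pics/crop1.png

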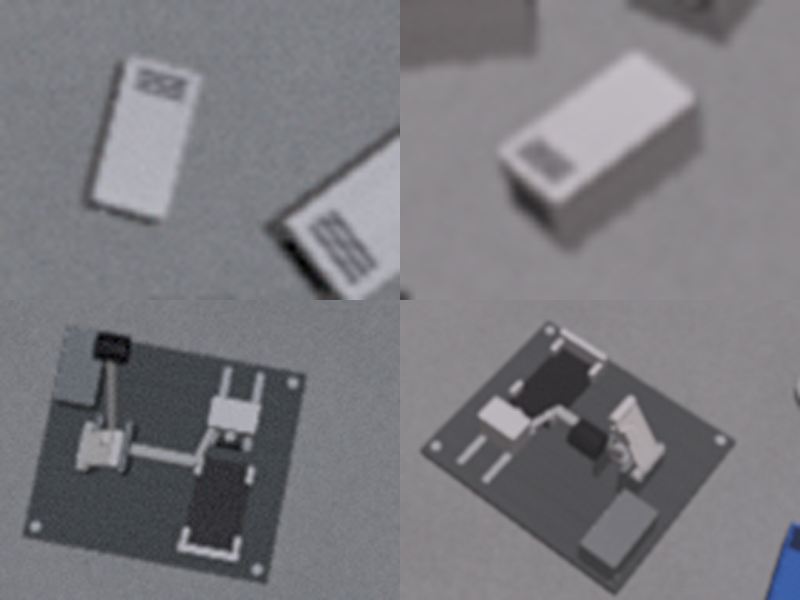

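The crop confirms the 50×100 mm module at top px (348,197). It has a grill and black socket at the end away from the robot. The cradle floor is the black rectangle in the right half of the dock. Next I'll get the dock details in the dock frame.

```bash
python3 - <<'E'
from h import *
yaw=-0.2045; D=np.array([[np.cos(yaw),np.sin(yaw)],[-np.sin(yaw),np.cos(yaw)]]); c0=np.array([.5365,.1099])
def rect(Q,s):
    (c,wh,an)=cv2.minAreaRect(Q.astype(np.float32)); w=c0+D.T@np.array(c); print(s,'dock',np.round(c,4),np.round(wh,4),round(an,1),'world',np.round(w,4))
for n in('top','scene'):
    F=np.load(n+'0.npz'); I=F['p']; P=cloud(n,F['d']); z=P[:,:,2]
    q=(P[:,:,:2]-c0)@D.T; reg=(abs(q[:,:,0])<.15)&(abs(q[:,:,1])<.17)
    g=I.mean(2)
    uv=np.array(np.nonzero(reg)).T[:,::-1]
    A=(on_z(n,uv,.018)[:,:2]-c0)@D.T
    gg=g[reg]
    fl=(gg<(42 if n=='top' else 45))&(A[:,1]<-.03)&(A[:,0]<.06)&(z[reg]<.035)
    print(n,'dark',fl.sum(),np.percentile(A[fl],[3,50,97],axis=0).round(4).tolist() if fl.any() else '')
    B=(on_z(n,uv,.046)[:,:2]-c0)@D.T
    st=(gg>110)&(B[:,0]<-.06)&(B[:,1]<0)&(B[:,0]>-.125)&(B[:,1]>-.11)
    if st.any(): print('frontwall@.046',np.percentile(B[st],[3,50,97],axis=0).round(4).tolist(),st.sum())
    # knob
    k=(z>.165)&(z<.22)&reg; Q=P[k]; 
    if len(Q): print('knob',len(Q),np.median(Q,0).round(4),np.percentile(q[k],[3,50,97],axis=0).round(4).tolist(),np.percentile(Q[:,2],[5,50,95]).round(4))
    h=(z>.05)&(z<.08)&reg&(q[:,:,1]<-.02)&(g>110)
    print('head',h.sum(),np.percentile(q[h],[3,50,97],axis=0).round(4).tolist(),np.median(z[h]))
    f=(z>.06)&(z<.14)&reg&(q[:,:,1]>0)&(q[:,:,0]<.04)
    for lo in np.arange(.05,.14,.01):
        m=f&(z>=lo)&(z<lo+.01)
        if m.sum()>3: print('flap z',round(lo,3),m.sum(),np.percentile(q[m],[5,50,95],axis=0).round(3).tolist())
E
```

```text
top dark 3 [[-0.0855, -0.0959], [-0.0513, -0.0826], [0.0172, -0.0696]]
frontwall@.046 [[-0.1109, -0.108], [-0.104, -0.0727], [-0.0849, -0.0406]] 93
knob 144 [0.6225 0.1519 0.205 ] [[0.062, 0.0416], [0.0762, 0.0579], [0.0931, 0.0758]] [0.1728 0.205  0.2114]
head 213 [[-0.0097, -0.1013], [0.0509, -0.0721], [0.0712, -0.0285]] 0.06728957736713581
flap z 0.06 71 [[-0.031, 0.038], [-0.004, 0.046], [0.023, 0.089]]
flap z 0.07 25 [[-0.033, 0.038], [-0.007, 0.075], [0.024, 0.08]]
flap z 0.08 22 [[-0.034, 0.055], [-0.018, 0.07], [0.015, 0.075]]
flap z 0.09 27 [[-0.033, 0.055], [-0.009, 0.064], [0.021, 0.074]]
flap z 0.1 33 [[-0.031, 0.054], [-0.009, 0.058], [0.026, 0.068]]
flap z 0.11 46 [[-0.033, 0.039], [-0.006, 0.051], [0.033, 0.065]]
flap z 0.12 32 [[-0.031, 0.04], [-0.013, 0.046], [0.038, 0.062]]
scene dark 0 
frontwall@.046 [[-0.121, -0.107], [-0.108, -0.0599], [-0.0762, -0.0065]] 217
knob 180 [0.6349 0.1545 0.2031] [[0.0702, 0.0442], [0.0872, 0.0641], [0.0974, 0.0788]] [0.1872 0.2031 0.2086]
head 213 [[-0.0, -0.0999], [0.0554, -0.0714], [0.0737, -0.0319]] 0.06684839210615467
flap z 0.06 75 [[-0.029, 0.044], [0.001, 0.081], [0.023, 0.088]]
flap z 0.07 50 [[-0.03, 0.065], [-0.011, 0.077], [0.005, 0.083]]
flap z 0.08 33 [[-0.031, 0.057], [-0.017, 0.068], [0.017, 0.075]]
flap z 0.09 47 [[-0.032, 0.052], [-0.002, 0.065], [0.021, 0.075]]
flap z 0.1 54 [[-0.031, 0.052], [-0.004, 0.059], [0.025, 0.069]]
flap z 0.11 60 [[-0.029, 0.041], [-0.01, 0.05], [0.028, 0.063]]
flap z 0.12 21 [[-0.033, 0.043], [-0.011, 0.047], [0.035, 0.063]]
```

```bash
python3 - <<'E'
from h import *
yaw=-0.2045; c,s=np.cos(yaw),np.sin(yaw); c0=np.array([.5365,.1099])
# rectified dock-plane views at z=.018 (floor) and z=.046 (wall top), 1 mm/px : profiles only
for n in('top','scene'):
    I=np.load(n+'0.npz')['p'].mean(2).astype(np.float32)
    K,d,e,Rm=cal(n)
    def samp(X,Y,z):
        W=np.stack([c0[0]+c*X-s*Y,c0[1]+s*X+c*Y,np.full_like(X,z)],-1).reshape(-1,3)
        p=cv2.projectPoints(W@Rm-e@Rm,np.zeros(3),np.zeros(3),K,d)[0].reshape(X.shape+(2,)).astype(np.float32)
        return cv2.remap(I,p[...,0],p[...,1],cv2.INTER_LINEAR)
    ys=np.arange(-.13,-.02,.004); xs=np.arange(-.06,-.03,.003)
    Y,X=np.meshgrid(ys,xs); print(n,'floor across y',list(zip((ys*1000).astype(int),samp(X,Y,.018).mean(0).astype(int))))
    xs=np.arange(-.13,.05,.004); ys=np.arange(-.085,-.06,.003); Y,X=np.meshgrid(ys,xs)
    print('along x z.018',list(zip((xs*1000).round().astype(int),samp(X,Y,.018).mean(1).astype(int))))
    print('along x z.046',list(zip((xs*1000).round().astype(int),samp(X,Y,.046).mean(1).astype(int)))[:14])
    ys=np.arange(-.13,-.02,.004);X,Y=np.meshgrid(np.arange(-.107,-.100,.002),ys)
    print('wall y z.046',list(zip((ys*1000).round().astype(int),samp(X,Y,.046).mean(1).astype(int))))
E
```

```text
top floor across y [(np.int64(-130), np.int64(70)), (np.int64(-126), np.int64(70)), (np.int64(-122), np.int64(71)), (np.int64(-118), np.int64(72)), (np.int64(-113), np.int64(69)), (np.int64(-109), np.int64(66)), (np.int64(-105), np.int64(55)), (np.int64(-101), np.int64(50)), (np.int64(-97), np.int64(51)), (np.int64(-93), np.int64(52)), (np.int64(-89), np.int64(49)), (np.int64(-85), np.int64(53)), (np.int64(-81), np.int64(51)), (np.int64(-77), np.int64(50)), (np.int64(-73), np.int64(51)), (np.int64(-69), np.int64(50)), (np.int64(-65), np.int64(52)), (np.int64(-61), np.int64(52)), (np.int64(-57), np.int64(51)), (np.int64(-53), np.int64(52)), (np.int64(-49), np.int64(51)), (np.int64(-45), np.int64(52)), (np.int64(-41), np.int64(59)), (np.int64(-37), np.int64(68)), (np.int64(-33), np.int64(69)), (np.int64(-29), np.int64(70)), (np.int64(-25), np.int64(69)), (np.int64(-21), np.int64(68))]
along x z.018 [(np.int64(-130), np.int64(101)), (np.int64(-126), np.int64(74)), (np.int64(-122), np.int64(68)), (np.int64(-118), np.int64(66)), (np.int64(-114), np.int64(69)), (np.int64(-110), np.int64(12
[... 5568 characters left out ...]
p.int64(-106), np.int64(164)), (np.int64(-102), np.int64(165)), (np.int64(-98), np.int64(166)), (np.int64(-94), np.int64(168)), (np.int64(-90), np.int64(166)), (np.int64(-86), np.int64(166)), (np.int64(-82), np.int64(163)), (np.int64(-78), np.int64(162)), (np.int64(-74), np.int64(163)), (np.int64(-70), np.int64(162)), (np.int64(-66), np.int64(163)), (np.int64(-62), np.int64(164)), (np.int64(-58), np.int64(164)), (np.int64(-54), np.int64(164)), (np.int64(-50), np.int64(165)), (np.int64(-46), np.int64(164)), (np.int64(-42), np.int64(158)), (np.int64(-38), np.int64(131)), (np.int64(-34), np.int64(105)), (np.int64(-30), np.int64(99)), (np.int64(-26), np.int64(98)), (np.int64(-22), np.int64(97))]
```

drive_tool(
  steps=[
    [0.093, [0.04, -0.027, 0], 0.1],
    [0.093, [0.08, -0.055, 0], 0.2],
    [0.093, [0.12, -0.082, 0], 0.3],
    [0.085, [0.16, -0.109, 0], 0.4],
    [0.08, [0.2, -0.137, 0], 0.5],
    [0.08, [0.24, -0.164, 0], 0.566],
    [0.08, [0.28, -0.191, 0], 0.566],
    [0.08, [0.32, -0.218, 0.02], 0.566],
    [0.08, [0.35, -0.239, 0.05], 0.566],
    [0.08, [0.368, -0.252, 0.08], 0.566],
    [0.08, [0.368, -0.252, 0.1], 0.566],
    [0.08, [0.368, -0.252, 0.1], 0.566],
  ],
)

```text
time_s: 1.3
tcp_pos: [0.4625, -0.2762, 0.1152]
orientation: [-3.138, 0.009, -0.281]
wrist_force: [-0.3, -0.8, 0.3]
grip_width: 0.859
```

drive_tool(
  steps=[
    [0.08, [0.003, 0.002, 0.03], 0],
    [0.08, [0.003, 0.002, 0.06], 0],
    [0.08, [0.003, 0.002, 0.085], 0],
    [0.08, [0.003, 0.002, 0.103], 0],
    [0.08, [0.003, 0.002, 0.103], 0],
    [0.03, [0.003, 0.002, 0.103], 0],
    [0.03, [0.003, 0.002, 0.103], 0],
    [0.03, [0.003, 0.002, 0.103], 0],
    [0.03, [0.003, 0.002, 0.103], 0],
    [0.03, [0.003, 0.002, 0.103], 0],
    [0.03, [0.003, 0.002, 0.103], 0],
  ],
)

```text
time_s: 2.4
tcp_pos: [0.4645, -0.28, 0.0132]
orientation: [-3.14, 0.006, -0.281]
wrist_force: [-1.2, -2.8, 6.0]
grip_width: 0.535
```

drive_tool(
  steps=[
    [0.03, [0, 0, -0.03], 0],
    [0.03, [0, 0, -0.07], 0],
    [0.03, [-0.01, -0.04, -0.11], 0],
    [0.03, [-0.02, -0.08, -0.12], 0],
    [0.03, [-0.03, -0.12, -0.12], -0.02],
    [0.03, [-0.04, -0.16, -0.12], -0.04],
    [0.03, [-0.05, -0.2, -0.12], -0.06],
    [0.03, [-0.06, -0.24, -0.12], -0.077],
    [0.03, [-0.068, -0.28, -0.12], -0.077],
    [0.03, [-0.077, -0.305, -0.12], -0.077],
    [0.03, [-0.077, -0.318, -0.12], -0.077],
    [0.03, [-0.077, -0.318, -0.12], -0.077],
  ],
)

```text
time_s: 3.6
tcp_pos: [0.4794, 0.0485, 0.1338]
orientation: [-3.139, 0.007, -0.2]
wrist_force: [-0.2, 0.2, -4.2]
grip_width: 0.535
```

drive_tool(
  steps=[
    [0.03, [0, 0, 0], 0],
    [0.03, [0, 0, 0], 0],
  ],
)

```text
time_s: 3.8
tcp_pos: [0.4792, 0.0464, 0.1335]
orientation: [-3.14, 0.008, -0.204]
wrist_force: [0.7, 0.5, -3.8]
grip_width: 0.539
```

```bash
python3 - <<'E'
from h import *
print(telemetry.state()['tcp_pos'],telemetry.state()['orientation'])
for n in('scene','top'):
    p,d=camera(n); np.savez(f'{n}1.npz',p=p,d=d)
ps=np.load('scene1.npz')['p'];pt=np.load('top1.npz')['p']
s=lambda a:cv2.resize(a[:,:,::-1],(400,400),interpolation=cv2.INTER_CUBIC)
cv2.imwrite('pics/c2.png',np.hstack([s(ps[150:300,210:360]),s(pt[110:240,175:305])]))
E
```

```text
[0.47921394 0.04641096 0.13350483] [-3.14000307  0.00761933 -0.20356166]
```

View pics/c2.png

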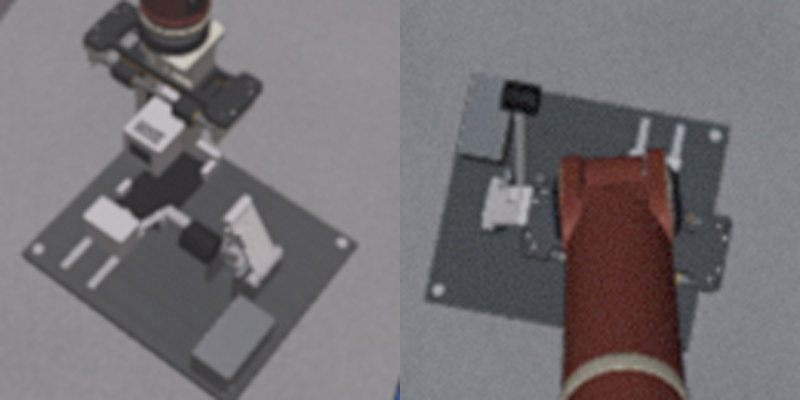

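drive_tool(
  steps=[
    [0.03, [-0.001, 0, 0.03], 0],
    [0.03, [-0.001, 0, 0.06], 0],
    [0.03, [-0.001, 0, 0.08], 0],
    [0.03, [-0.001, 0, 0.092], 0],
    [0.03, [-0.001, 0, 0.097], 0],
    [0.03, [-0.001, 0, 0.1], 0],
    [0.03, [-0.001, 0, 0.1], 0],
    [0.03, [-0.001, 0, 0.1], 0],
  ],
)

```text
time_s: 4.7
tcp_pos: [0.4784, 0.0472, 0.0344]
orientation: [-3.139, 0.006, -0.204]
wrist_force: [-0.3, 0.8, -3.4]
grip_width: 0.536
```

drive_tool(
  steps=[
    [0.03, [0, 0, 0.002], 0],
    [0.03, [0, 0, 0.004], 0],
    [0.03, [0, 0, 0.004], 0],
    [0.03, [0, 0, 0.004], 0],
  ],
)

```text
time_s: 5.1
tcp_pos: [0.4791, 0.0472, 0.0312]
orientation: [-3.139, 0.004, -0.204]
wrist_force: [1.0, 0.1, 4.4]
grip_width: 0.537
```

drive_tool(
  steps=[
    [0.07, [0, 0, 0], 0],
    [0.08, [0, 0, 0], 0],
    [0.08, [0, 0, 0], 0],
    [0.08, [0, 0, 0], 0],
    [0.08, [0, 0, -0.03], 0],
    [0.08, [0, 0, -0.07], 0],
    [0.08, [0, 0, -0.11], 0],
    [0.08, [0, 0, -0.15], 0],
    [0.06, [0, 0, -0.19], 0],
    [0.03, [-0.04, 0, -0.2], 0],
    [0, [-0.08, 0, -0.2], 0],
    [0, [-0.08, 0, -0.2], 0],
  ],
)

```text
time_s: 6.3
tcp_pos: [0.3957, 0.0633, 0.2313]
orientation: [-3.139, 0.009, -0.2]
wrist_force: [1.0, 0.7, 0.7]
grip_width: 0.565
```

```bash
python3 - <<'E'
from h import *
print(telemetry.state()['tcp_pos'])
yaw=-0.2045; D=np.array([[np.cos(yaw),np.sin(yaw)],[-np.sin(yaw),np.cos(yaw)]]); c0=np.array([.5365,.1099])
for n in('scene','top'):
    p,d=camera(n); np.savez(f'{n}2.npz',p=p,d=d); P=cloud(n,d); z=P[:,:,2]; q=(P[:,:,:2]-c0)@D.T
    m=(abs(z-.068)<.008)&(abs(q[:,:,0]+.05)<.075)&(abs(q[:,:,1]+.074)<.045)&(p.min(2)>90)
    k,l,st,ce=cv2.connectedComponentsWithStats(m.astype(np.uint8)); i=1+st[1:,4].argmax()
    print(n,m.sum(),cv2.minAreaRect(q[l==i].astype(np.float32)),np.median(z[l==i]))
    for lo in np.arange(.06,.13,.01):
        mm=(z>=lo)&(z<lo+.01)&(q[:,:,1]>.03)&(q[:,:,1]<.1)&(abs(q[:,:,0])<.05)
        if mm.sum()>3: print(round(lo,2),mm.sum(),np.percentile(q[mm],[5,50,95],axis=0).round(3).tolist())
ps=np.load('scene2.npz')['p'];pt=np.load('top2.npz')['p']
s=lambda a:cv2.resize(a[:,:,::-1],(400,400),interpolation=cv2.INTER_CUBIC)
cv2.imwrite('pics/c3.png',np.hstack([s(ps[180:300,220:340]),s(pt[120:230,180:290])]))
E
```

```text
[0.39566319 0.06332188 0.23130785]
scene 455 ((-0.041362203657627106, -0.07005715370178223), (0.05114099755883217, 0.10399720072746277), 88.10424041748047) 0.06728040508774047
0.06 76 [[-0.03, 0.043], [-0.001, 0.082], [0.023, 0.089]]
0.07 44 [[-0.03, 0.067], [-0.009, 0.078], [0.011, 0.083]]
0.08 40 [[-0.032, 0.055], [0.001, 0.069], [0.018, 0.075]]
0.09 41 [[-0.031, 0.056], [-0.004, 0.065], [0.019, 0.075]]
0.1 64 [[-0.03, 0.051], [-0.003, 0.059], [0.026, 0.069]]
0.11 56 [[-0.032, 0.041], [-0.008, 0.051], [0.033, 0.065]]
0.12 25 [[-0.031, 0.042], [-0.013, 0.047], [0.04, 0.065]]
top 154 ((-0.018558934330940247, -0.07211009413003922), (0.04996787756681442, 0.04992048814892769), 88.43019104003906) 0.06804299256640556
0.06 70 [[-0.032, 0.038], [-0.002, 0.045], [0.024, 0.088]]
0.07 31 [[-0.033, 0.041], [-0.011, 0.077], [0.021, 0.082]]
0.08 19 [[-0.031, 0.055], [-0.014, 0.068], [0.015, 0.075]]
0.09 22 [[-0.031, 0.056], [-0.011, 0.065], [0.021, 0.073]]
0.1 45 [[-0.033, 0.053], [-0.006, 0.059], [0.028, 0.068]]
0.11 33 [[-0.026, 0.039], [-0.007, 0.052], [0.033, 0.063]]
0.12 37 [[-0.033, 0.04], [-0.014, 0.045], [0.039, 0.062]]
0.13 11 [[0.037, 0.056], [0.042, 0.061], [0.047, 0.065]]
```

View pics/c3.png

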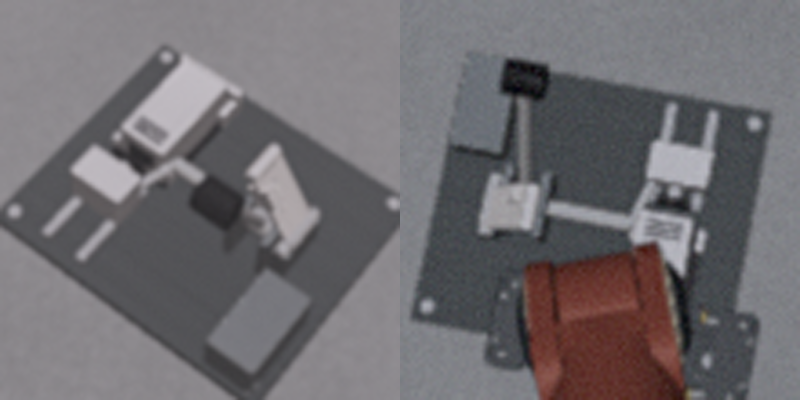

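The module is seated: top at 67 mm, about +6 mm lengthways and +3 mm sideways, socket towards the head. The catch is still shut. Next I'll move in right of the flap with the fingers closed.

drive_tool(
  steps=[
    [0, [0.04, -0.027, 0], 0],
    [0, [0.08, -0.054, 0], 0],
    [0, [0.11, -0.074, 0], 0],
    [0, [0.11, -0.074, 0.02], 0],
    [0, [0.11, -0.074, 0.06], 0],
    [0, [0.11, -0.074, 0.1], 0],
    [0, [0.11, -0.074, 0.13], 0],
    [0, [0.11, -0.074, 0.141], 0],
    [0, [0.11, -0.074, 0.141], 0],
    [0, [0.11, -0.074, 0.141], 0],
  ],
)

```text
time_s: 7.4
tcp_pos: [0.5249, 0.1137, 0.0915]
orientation: [-3.137, 0.001, -0.203]
wrist_force: [0.3, -0.4, 0.8]
grip_width: 0.006
```

drive_tool(
  steps=[
    [0, [-0.006, -0.01, 0.002], 0],
    [0, [-0.006, -0.02, 0.002], 0],
    [0, [-0.006, -0.03, 0.002], 0],
    [0, [-0.006, -0.04, 0.002], 0],
    [0, [-0.006, -0.052, 0.002], 0],
    [0, [-0.006, -0.064, 0.002], 0],
    [0, [-0.006, -0.076, 0.002], 0],
    [0, [-0.006, -0.088, 0.002], 0],
    [0, [-0.006, -0.1, 0.002], 0],
    [0, [-0.006, -0.11, 0.002], 0],
    [0, [-0.006, -0.118, 0.002], 0],
    [0, [-0.006, -0.118, 0.002], 0],
  ],
)

```text
time_s: 8.6
tcp_pos: [0.5416, 0.2257, 0.0898]
orientation: [3.137, 0.004, -0.205]
wrist_force: [-3.0, -6.9, 6.0]
grip_width: 0.007
```

drive_tool(
  steps=[
    [0, [0, -0.006, 0], 0],
    [0, [0, -0.008, 0], 0],
    [0, [0, -0.008, 0], 0],
    [0, [0, 0.02, 0], 0],
    [0, [0, 0.05, 0], 0],
    [0, [-0.02, 0.05, -0.05], 0],
    [0.03, [-0.06, 0.05, -0.1], 0],
    [0.08, [-0.1, 0.05, -0.15], 0],
    [0.08, [-0.13, 0.05, -0.18], 0],
    [0.08, [-0.13, 0.05, -0.18], 0],
  ],
)

```text
time_s: 9.6
tcp_pos: [0.4037, 0.2059, 0.2739]
orientation: [3.141, 0.001, -0.203]
wrist_force: [0.3, -0.4, 0.4]
grip_width: 0.297
```

```bash
python3 - <<'E'
from h import *
yaw=-0.2045; D=np.array([[np.cos(yaw),np.sin(yaw)],[-np.sin(yaw),np.cos(yaw)]]); c0=np.array([.5365,.1099])
t=telemetry.state(); print(t['time_s'],t['tcp_pos'],t['orientation'],'dock',D@(t['tcp_pos'][:2]-c0))
cn={}
for n in('scene','top'):
    p,d=camera(n); np.savez(f'{n}3.npz',p=p,d=d); P=cloud(n,d); z=P[:,:,2]; q=(P[:,:,:2]-c0)@D.T
    m=((p.max(2)<75)&(z>.15)&(z<.225)&(abs(q[:,:,0]-.08)<.04)&(abs(q[:,:,1]-.06)<.045)).astype(np.uint8)
    k,l,st,ce=cv2.connectedComponentsWithStats(m); i=1+st[1:,4].argmax(); print(n,st[i],ce[i]); cn[n]=ce[i]
    Q=np.c_[q[l==i],z[l==i]]; print(np.percentile(Q,[3,50,97],axis=0).round(4).tolist())
    mm=(z>.06)&(z<.13)&(q[:,:,1]>.095)&(q[:,:,1]<.18)&(abs(q[:,:,0])<.06); print('flap left',mm.sum(),np.percentile(np.c_[q[mm],z[mm]],[5,50,95],axis=0).round(3).tolist())
e1,r1=rays('scene',cn['scene']);e2,r2=rays('top',cn['top']); r1=r1[0];r2=r2[0]
a=np.linalg.lstsq(np.c_[r1,-r2],e2-e1,rcond=None)[0]; A=e1+a[0]*r1;B=e2+a[1]*r2
X=(A+B)/2; print('knob tri',X,A-B,'dock',D@(X[:2]-c0))
ps=np.load('scene3.npz')['p'];pt=np.load('top3.npz')['p']
s=lambda a:cv2.resize(a[:,:,::-1],(400,400),interpolation=cv2.INTER_CUBIC)
cv2.imwrite('pics/c4.png',np.hstack([s(ps[180:300,220:340]),s(pt[120:230,180:290])]))
E
```

```text
9.6 [0.40365807 0.20586629 0.27391621] [ 3.14106950e+00  1.28148527e-03 -2.02882830e-01] dock [-0.14956246  0.06698938]
scene [277 233  16  17 173] [284.79190751 240.65317919]
[[0.0711, 0.0449, 0.1849], [0.0881, 0.0632, 0.2034], [0.0974, 0.0787, 0.2096]]
flap left 257 [[-0.03, 0.101, 0.061], [-0.007, 0.132, 0.088], [0.006, 0.157, 0.107]]
top [208 136  13  12 124] [213.96774194 141.52419355]
[[0.0656, 0.0415, 0.192], [0.0775, 0.0571, 0.2056], [0.093, 0.0742, 0.2113]]
flap left 272 [[-0.033, 0.099, 0.061], [-0.014, 0.126, 0.087], [0.045, 0.153, 0.107]]
knob tri [0.62782387 0.15178265 0.19005254] [ 2.18433183e-05 -5.56202978e-05 -1.62817969e-06] dock [0.08091549 0.05955576]
```

View pics/c4.png

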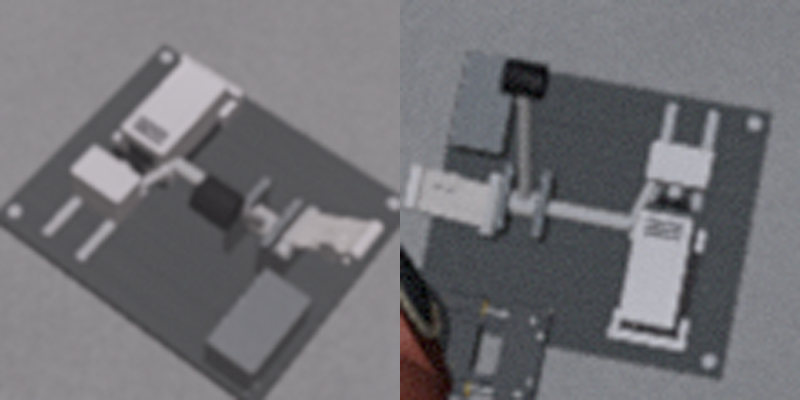

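The flap now lies over to the left (tip at dock y≈0.155), so the catch is open; the lever is still back and the module is in place. By triangulation the knob is at dock (0.081, 0.060), z 0.190. Next I'll grasp it across its flat ends.

drive_tool(
  steps=[
    [0.075, [0.04, 0.002, 0], 0],
    [0.075, [0.085, 0.004, 0], 0],
    [0.075, [0.13, 0.005, 0], 0],
    [0.075, [0.175, 0.006, 0], 0],
    [0.075, [0.21, 0.007, 0], 0],
    [0.075, [0.231, 0.007, 0], 0],
    [0.075, [0.231, 0.007, 0.02], 0],
    [0.075, [0.231, 0.007, 0.05], 0],
    [0.075, [0.231, 0.007, 0.08], 0],
    [0.075, [0.231, 0.007, 0.098], 0],
    [0.075, [0.231, 0.007, 0.101], 0],
    [0.075, [0.231, 0.007, 0.101], 0],
  ],
)

```text
time_s: 10.9
tcp_pos: [0.6296, 0.1524, 0.171]
orientation: [3.141, 0.002, -0.203]
wrist_force: [-0.6, 0.6, 0.6]
grip_width: 0.809
```

drive_tool(
  steps=[
    [0.02, [0, 0, 0], 0],
    [0.02, [0, 0, 0], 0],
    [0.02, [0, 0, 0], 0],
    [0.02, [0, 0, 0], 0],
    [0.02, [0, 0, 0], 0],
    [0.02, [0, 0, 0], 0],
  ],
)

```text
time_s: 11.5
tcp_pos: [0.6294, 0.1506, 0.1713]
orientation: [3.138, 0.002, -0.204]
wrist_force: [-1.4, -3.0, 2.4]
grip_width: 0.382
```

drive_tool(
  steps=[
    [0.02, [-0.008, 0, -0.004], 0],
    [0.02, [-0.015, 0, -0.0075], 0],
    [0.02, [-0.021, 0, -0.0105], 0],
    [0.02, [-0.03, 0, -0.0135], 0],
    [0.02, [-0.038, 0, -0.016], 0],
    [0.02, [-0.047, 0, -0.0185], 0],
    [0.02, [-0.0555, 0, -0.02], 0],
    [0.02, [-0.064, 0, -0.0215], 0],
    [0.02, [-0.073, 0, -0.0225], 0],
    [0.02, [-0.082, 0, -0.023], 0],
    [0.02, [-0.091, 0, -0.0225], 0],
    [0.02, [-0.091, 0, -0.0225], 0],
  ],
)

```text
time_s: 12.7
tcp_pos: [0.5416, 0.169, 0.1954]
orientation: [3.14, -0.004, -0.203]
wrist_force: [7.0, -1.4, -4.5]
grip_width: 0.385
```

drive_tool(
  steps=[
    [0.02, [-0.009, 0, 0.0005], 0],
    [0.02, [-0.018, 0, 0.0015], 0],
    [0.02, [-0.027, 0, 0.003], 0],
    [0.02, [-0.036, 0, 0.005], 0],
    [0.02, [-0.043, 0, 0.007], 0],
    [0.02, [-0.05, 0, 0.009], 0],
    [0.02, [-0.056, 0, 0.0115], 0],
    [0.02, [-0.061, 0, 0.0135], 0],
    [0.02, [-0.065, 0, 0.015], 0],
    [0.02, [-0.067, 0, 0.016], 0],
    [0.02, [-0.067, 0, 0.016], 0],
    [0.02, [-0.067, 0, 0.016], 0],
  ],
)

```text
time_s: 13.9
tcp_pos: [0.4804, 0.1819, 0.1841]
orientation: [-3.139, -0.015, -0.204]
wrist_force: [4.4, -5.0, 12.3]
grip_width: 0.385
```

```bash
python3 - <<'E'
from h import *
yaw=-0.2045; D=np.array([[np.cos(yaw),np.sin(yaw)],[-np.sin(yaw),np.cos(yaw)]]); c0=np.array([.5365,.1099])
t=telemetry.state(); g=np.r_[D@(t['tcp_pos'][:2]-c0),t['tcp_pos'][2]+.019]
print(t['time_s'],'grasp dock',g,'angle from rest',np.pi/6-np.arctan2(g[0]+.004,g[2]-.045),'r',np.hypot(g[0]+.004,g[2]-.045),t['wrist_force'],np.abs(t['dq']).max())
for n in('scene','top'):
    p,d=camera(n); np.savez(f'{n}4.npz',p=p,d=d); P=cloud(n,d); z=P[:,:,2]; q=(P[:,:,:2]-c0)@D.T
    m=(abs(z-.068)<.008)&(abs(q[:,:,0]+.05)<.075)&(abs(q[:,:,1]+.074)<.045)&(p.min(2)>90)
    k,l,st,ce=cv2.connectedComponentsWithStats(m.astype(np.uint8)); i=1+st[1:,4].argmax()
    print(n,cv2.minAreaRect(q[l==i].astype(np.float32)),np.median(z[l==i]))
ps=np.load('scene4.npz')['p'];pt=np.load('top4.npz')['p']
s=lambda a:cv2.resize(a[:,:,::-1],(400,400),interpolation=cv2.INTER_CUBIC)
cv2.imwrite('pics/c5.png',np.hstack([s(ps[170:300,220:350]),s(pt[120:230,180:290])]))
E
```

```text
13.9 grasp dock [-0.06950814  0.05913868  0.20308641] angle from rest 0.9164415116784241 r 0.17112167958857805 [ 4.35795122 -5.00853358 12.2571314 ] 0.0015133330933415875
scene ((-0.05301309749484062, -0.06968352943658829), (0.05138828605413437, 0.10500894486904144), 89.66520690917969) 0.06719330422610392
top ((-0.05366695299744606, -0.07177557796239853), (0.049733079969882965, 0.10044816136360168), 89.71807861328125) 0.06820123867965067
```

View pics/c5.png

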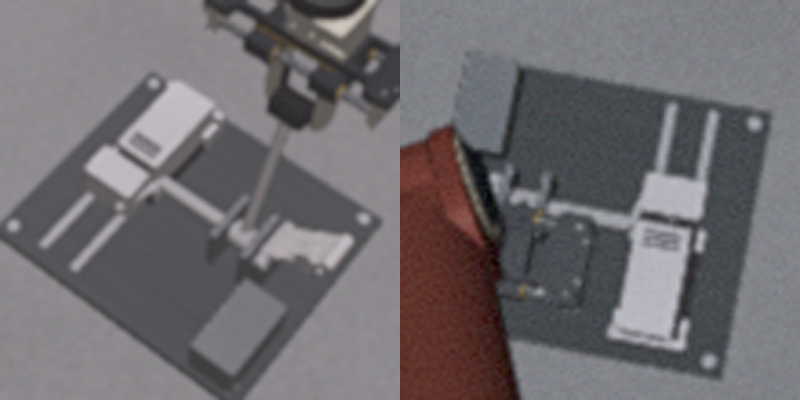

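The lever is at about 0.92 rad and still, with the grip holding. The contact head is against the module, and the module is up to the front stop, flat and aligned. The catch is open. Handing in.

```bash
python3 -c "
from h import *
print(env.finish_job()); t=telemetry.state(); print(t['time_s'],t['tcp_pos'],t['wrist_force'],t['grip_width'])"
```

```text
the job is handed in; nothing more can be done
None
the job is handed in; nothing more can be done
```

I placed the smallest silver module in the cradle with its socket towards the contact head and let go. Then I flipped the catch to its open side and pulled the lever by its knob to its stop. I handed in at about 14 s still holding it, and got no verdict.

What the last checks showed:
- **Lever:** it stood at about 0.92 rad, worked out from the tool position. That is past the required 0.82 rad but a little short of the 0.95 rad stop. The joints were still and the knob was gripped (opening about 36 mm).
- **Catch:** it lay fully over to the left in the last picture. The measurement just before the pull agreed, at close to 1.5 rad.
- **Module:** flat on the cradle floor (top at about 68 mm), pushed up against the front stop wall. It was roughly 5 mm towards the robot and 2–4 mm left of my estimated cradle centre.
- **Pad:** the contact head was against the module in the picture. I could not measure the pad force directly; the spring figures suggest about 4 N.
- **Bystanders:** the arm's path did not go near the bin, black unit or collar. I did not measure their positions again at the end.

Two readings disagreed. The module appeared about 2 mm further towards the robot than the front stop should allow (–5 mm against –3 mm), which I put down to error in my cradle estimate. The wrist read about 12 N upward and 4 N along x, so the arm was probably also pressing down on the knob.

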